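Hang a slatwall ledge and stock it

TASK

Hang the loose steel ledge in the upper groove of the slatwall stand, above the price ticket that has nothing over it: tilt the ledge so that its rear lip goes into the groove, swing it down until it hangs level with the lip caught behind the groove's upper edge, and let go. Then stand the box of chocolates that waits on the counter upright on that ledge. Leave the ledge that already hangs there, its box, the card holder and the chocolate bars as they are.

Things in the scene. Friction and masses are not known exactly. Their poses are not given: they have to be found in the camera images.
- display: Slatwall stand of light oak, fixed: panel 380 mm wide, 279 high, 30 thick, on a 12 mm base plate reaching 60 mm out in front. Origin: on the counter under the middle of the panel's front face (plane x = 0); x points into the panel, away from the robot, y left along it, z up. Two level grooves run over its full width, open from z = 68 to 84 mm and from 168 to 184 mm.
- groove (a point): Middle of the upper groove's lower edge, on the panel's front face, 168 mm up; axes as the stand. The opening is 16 mm high, its edges (aluminium nosed) are 4 mm thick. Behind them the groove is a T: the hollow reaches to x = 22 mm and goes 14 mm above and 8 mm below the opening.
- ticket: Blank white price ticket in a clear holder, fixed, 64 mm wide, clipped in the lower groove where the loose ledge belongs, 90 to 98 mm from the stand's middle on its left or right half (the other half has a like ticket with a ledge over it). Origin: counter level, at the middle of its width, 1 mm in front of the panel's face; axes as the stand.
- ledge: Loose ledge of folded dark steel sheet, 3 mm thick, 60 mm wide, 0.15 to 0.31 kg, standing on the counter. Origin: middle of the bottom edge of its back plate, on the plate's rear face; x points out of its back, z up. Plate 60 mm high. Deck from the plate to x = -104 mm; side flanges reach from the deck down to z = 0 over its whole length: grip across their 60 mm.
- ledge_deck (a point): Middle of the loose ledge's deck surface, at x -52, y 0, z 30 mm of the ledge; axes as the ledge. The deck is 98 mm long between the back plate (which rises 30 mm above it) and the front edge (raised 8 mm above it), 60 mm wide, open at the sides. Hanging, it may droop to the front by up to 3 degrees.
- ledge_lip (a point): Middle of the top edge of the ledge's lip, at x 8.5, y 0, z 77 mm of the ledge; axes as the ledge. A neck (z 57 to 60) runs from the plate's top back to x = 10 and turns up into the lip (x 7 to 10, z 57 to 77 mm). 20 mm high, it cannot enter the groove level, but does freely with the ledge's front raised 40 to 50 degrees. Home, the neck lies on the groove's lower edge, the lip behind its upper.
- choc_box: Loose closed card box of chocolates with a printed pattern, 55 x 86 x 80 mm (x, y, z), 0.08 to 0.15 kg, standing alone on the left part of the counter. Origin: centre of its underside, z up. Grip it across its 55 mm (along its x); on the ledge its 86 mm run along the ledge's depth.
- hung_ledge: The other ledge, like the loose one, fixed in the upper groove on the other half of the stand. Origin and axes as those of the loose ledge.
- hung_box: Closed card box, 55 x 86 x 88 mm, loose, standing on the other ledge; to be left alone. Origin: centre of its underside.
- card_holder: Small oak holder with cards, 40 x 98 x 64 mm, loose, behind the loose ledge; to be left alone. Origin: centre of its underside. Behind it stands the fixed till: its screen fills the space beyond 0.65 m ahead of the robot, 65 mm to the right to 310 mm to the left of its middle line, 150 to 380 mm up.
- choc_bar_1: Wrapped bar of chocolate lying flat, 158 x 78 x 10 mm, in front of the stand; to be left alone. Origin: centre of its underside.
- choc_bar_2: Second wrapped bar, 158 x 78 x 10 mm, lying on the first; to be left alone. Origin: centre of its underside.

How it is judged:
By the outcome, as a careful person would: the job done as asked, in the order asked, and still so for the second after the job is handed in, with the robot touching nothing.
It also fails if it takes over 72 s, if anything falls off the work surface, if the arm or the gripper's body presses on something with over 40 N, if the wrist force passes 120 N, or if a joint passes its speed limit or range.

ROBOT

A 7-joint arm with a two-finger parallel gripper is mounted at the origin on a cart in front of the work surface, level with it; the furniture and walls round the work are solid. World frame = base frame: x ahead of the robot, y to its left, z up, the work surface at z = 0. Lengths are in mm, angles in rad, forces in N, time in s.
With the tool pointing down it reaches from about 400 to 850 mm from the base axis. Payload 10.4 kg.
Tool frame: the origin (TCP) lies between the finger pads; the fingertips stand 22 mm ahead of it and the grasp point (between the pads) lies 3 mm ahead of it; z points along the fingers, y is the line along which they close (so a half turn about z gives the same grasp; the last joint's range is limited). The gripper opens to 85 mm and grips with 20 to 120 N. Pads are 22 mm wide; open, the fingers measure 114 mm over their backs; the gripper's body (76 mm by 85 mm) begins 54 mm behind the grasp point. The pads swing forward as they close: fully open they stand 13 mm farther back than shut.
Start: joints at [-1.361, 0.332, -0.065, 1.46, 0.022, 1.35, -0.088], TCP at [144.174, 608.163, 253.338] pointing down, gripper open.
Joint ranges: [-2.6, 2.6], [-0.5, 2.12], [-1.47, 1.34], [0.16, 2.42], [-1.27, 4.41], [0.06, 2.06], [-2.6, 2.6]. Speed limits (rad/s): [2.22, 2.22, 2.79, 2.79, 3.14, 3.14, 3.14].

INTERFACE

Orientations are given as a unit quaternion [w, x, y, z].
In Python, from cell import arm gives the robot as it stands.
- The arm moves only by the shell command python3 inch.py 'ROWS' [OPENING] [FORCE]. ROWS is a JSON list of rows, 1 to 12 of them, each of 6 numbers: dx, dy, dz in m, then a rotation vector rx, ry, rz in units of 0.1 rad; each row is the pose to reach, as a shift and turn from the pose commanded when the command began, along the tool's axes at that moment; what a row does not reach only later rows make up. A row lasts 1/12 s, in which the tool goes at most 41.7 mm and 0.125 rad, less where a joint would pass 70% of its speed; a pose out of reach is approached as far as the arm can. OPENING is the opening from 0.0 (shut) to 1.0 (fully open), set as the command begins (- or left out keeps the last). The fingers move at their own pace and stop on an object; FORCE is the grip in N (left out, the last holds). Time passes only in rows, so rows that do not move let the fingers close. It prints the time, the measured TCP pose, the force, the opening and the grip force at its end. Input that does not fit is refused with a message, and nothing moves.
- arm.state(): the state, without advancing time (a new reading comes with each control period).
- arm.capture(name): name is "scene" or "top" or "wrist"; returns a dict with "pixels" (420x560x3 uint8, red, green, blue), "fx", "fy", "cx", "cy" (pixels), "cam_to_world" (4x4, takes a point from camera to world coordinates); the wrist camera has in their place "T_tool_cam" (4x4, takes a point from camera to tool coordinates, whose origin is the TCP and whose axes are the flange's). Camera axes: x right, y down, z forward; pixel columns grow to the right and rows downward; lengths in mm; the calibration is good to about 2 mm. A picture is of the moment at which its call begins: read the wrist's pose just before it. There is no depth.
- arm.close_job(): hands the job in; it is judged then, once.
The state is a dict: "time": time; "qpos": joint angles; "dq": joint speeds; "effort": joint torques, N m; "tcp_pos": TCP position; "ee_rot": TCP orientation; "wrist_force": force on the tool from outside, world axes, zero at the start; "torque": the same for the moment, N m; "finger_gap": opening from 0.0 (shut) to 1.0 (fully open); "grasp_force": force on a finger pad.
Only numpy, scipy, OpenCV 4.12 (cv2) and the standard library are available. Lean on these libraries where they do the work, as an engineer would, in place of code of your own. Each camera call takes 0.05 s, during which the arm holds its last target. There are 200 camera calls.

## Working session

There is one attempt and no reset: what is moved stays moved. The work goes in short steps, Python scripts to look and compute and a shell command to move; the robot and the scene stay as the last step left them, time stands still between calls to the robot, and variables do not carry over. Pictures are saved under pics/ and viewed, at most 10 in all, crops included, and the job is handed in when it is done.

```bash
ls; mkdir -p pics; cat > h.py <<'E'
import numpy as np, cv2, pickle
from scipy.spatial.transform import Rotation as R
from cell import arm
def grab(n,f):
    s=arm.state(); c=arm.capture(n); c=dict(c)
    if 'T_tool_cam' in c:
        T=np.eye(4); q=s['ee_rot']; T[:3,:3]=R.from_quat([q[1],q[2],q[3],q[0]]).as_matrix(); T[:3,3]=s['tcp_pos']
        c['cam_to_world']=T@np.array(c['T_tool_cam'])
    pickle.dump(c,open(f'pics/{f}.pkl','wb')); cv2.imwrite(f'pics/{f}.png',c['pixels'][:,:,::-1]); return c
def load(f): return pickle.load(open(f'pics/{f}.pkl','rb'))
def ray(c,u,v):
    T=np.array(c['cam_to_world']); d=T[:3,:3]@np.array([(u-c['cx'])/c['fx'],(v-c['cy'])/c['fy'],1]); return T[:3,3],d
def onz(c,u,v,z):
    o,d=ray(c,u,v); return o+d*(z-o[2])/d[2]
def tri(*cuv):
    A=np.zeros((3,3));b=np.zeros(3)
    for c,u,v in cuv:
        o,d=ray(c,u,v); d=d/np.linalg.norm(d); P=np.eye(3)-np.outer(d,d); A+=P;b+=P@o
    p=np.linalg.solve(A,b)
    return p
def proj(c,p):
    T=np.linalg.inv(np.array(c['cam_to_world'])); q=T[:3,:3]@np.array(p)+T[:3,3]
    return q[0]/q[2]*c['fx']+c['cx'],q[1]/q[2]*c['fy']+c['cy']
E
python3 - <<'E'
from h import *
for n in ['scene','top','wrist']:
    c=grab(n,n+'0'); print(n,c['fx'],np.round(np.array(c['cam_to_world']),2).tolist())
print(arm.state()['ee_rot'])
print(np.round(c['T_tool_cam'],3))
a=cv2.imread('pics/scene0.png');b=cv2.imread('pics/top0.png')
E
```

```text
cell.py
inch.py
pics
scene 383.1840701069589 [[0.6, -0.54, 0.59, -114.68], [-0.8, -0.41, 0.43, -444.41], [0.01, -0.73, -0.68, 857.25], [0.0, 0.0, 0.0, 1.0]]
top 493.8416006491342 [[-0.0, -0.99, 0.15, 359.76], [-1.0, 0.0, 0.01, 35.04], [-0.01, -0.15, -0.99, 1321.32], [0.0, 0.0, 0.0, 1.0]]
wrist 378.5390615066354 [[0.23, 0.92, 0.32, 62.4], [0.97, -0.22, -0.08, 627.51], [-0.0, 0.33, -0.95, 373.22], [0.0, 0.0, 0.0, 1.0]]
[-5.45535739e-05  1.16134515e-01  9.93233344e-01 -5.44167674e-04]
[[-1.00000e-03 -9.45000e-01 -3.27000e-01  8.40570e+01]
 [ 1.00000e+00 -1.00000e-03  0.00000e+00  1.45000e-01]
 [-0.00000e+00 -3.27000e-01  9.45000e-01 -1.20646e+02]
 [ 0.00000e+00  0.00000e+00  0.00000e+00  1.00000e+00]]
```

View pics/scene0.png

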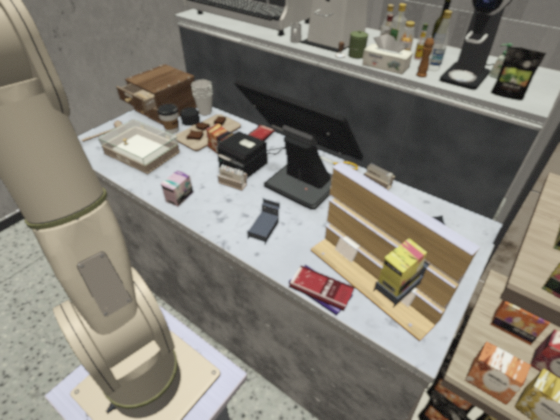

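View pics/top0.png

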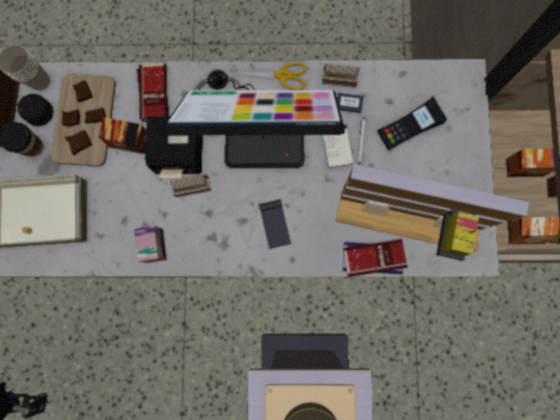

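The top view shows the loose ledge at (275,223), the box at (148,243), the blank ticket near (376,208) on the stand's left half, and the hung ledge with its box at (460,235). The scene view shows the same layout: ledge (265,222), box (178,187), ticket (347,247).

```bash
python3 - <<'E'
from h import *
t=load('top0')
for n,u,v,z in [('ledge',275,223,30),('ledge front',283,247,30),('ledge back',268,201,60),('box',148,243,80),('standL',353,175,279),('standR',526,207,279),('baseL',337,222,12),('baseR',438,242,12),('ticket',376,208,90),('holder',190,184,60),('bar',375,257,20)]:
    print(n,onz(t,u,v,z).round())
s=arm.state(); print(s)
E
```

```text
ledge [528.  88.  30.]
ledge front [464.  67.  30.]
ledge back [581. 106.  60.]
box [471. 407.  80.]
standL [599. -90. 279.]
standR [ 529. -455.  279.]
baseL [532. -77.  12.]
baseR [ 479. -343.   12.]
ticket [ 558. -169.   90.]
holder [627. 310.  60.]
bar [ 439. -174.   20.]
{'time': 0.15, 'qpos': array([-1.3606027 ,  0.33276371, -0.06470725,  1.46072283,  0.02157464,
        1.34989369, -0.08851841]), 'dq': array([ 0.00028213,  0.00027187,  0.00242141, -0.00219076,  0.00114188,
        0.00030631, -0.00223157]), 'effort': array([ 5.61039524e-04, -6.25830173e+01,  4.93270182e-02, -3.91853249e+01,
        1.63190294e-02,  7.54484528e-03, -2.84565459e-06]), 'tcp_pos': array([144.11428564, 607.90171381, 252.6877851 ]), 'ee_rot': array([-5.45535739e-05,  1.16134515e-01,  9.93233344e-01, -5.44167674e-04]), 'wrist_force': array([ 0.39415694, -0.25552489, -0.29781553]), 'torque': array([ 0.0476687 , -0.00187345,  0.05116087]), 'grasp_force': 0.0, 'finger_gap': 1.0012946908173528}
```
```bash
python3 - <<'E'
import cv2
a=cv2.imread('pics/wrist0.png');b=cv2.imread('pics/top0.png')[150:290,240:540]
s=cv2.imread('pics/scene0.png')[150:340,150:480]
b=cv2.resize(b,None,fx=1.6,fy=1.6,interpolation=2)
import numpy as np
c=np.zeros((600,800,3),np.uint8)
c[:224,:480]=b
c[224:224+int(190*1.9),:int(330*1.9)]=cv2.resize(s,(int(330*1.9),int(190*1.9)),interpolation=2)
w=cv2.resize(a,(300,225)); c[:225,490:790]=w
cv2.imwrite('pics/m1.png',c)
E
```

View pics/m1.png

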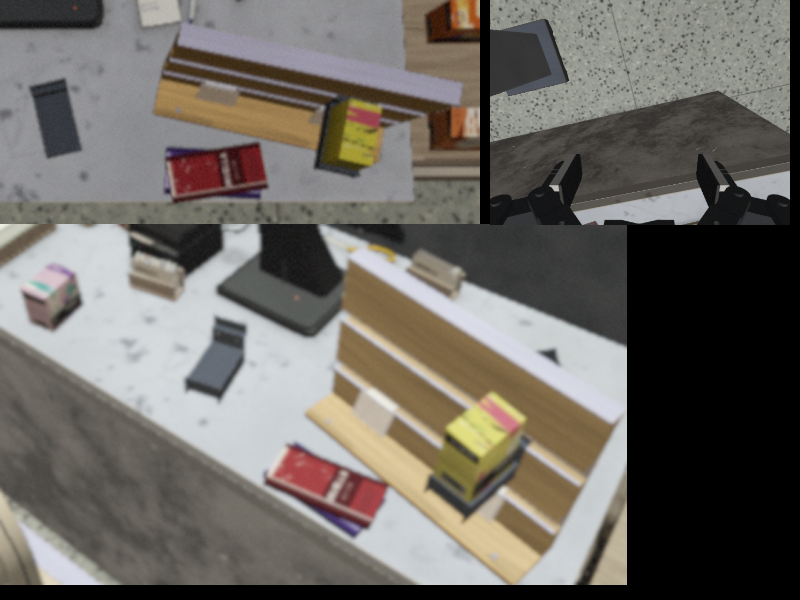

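The composite shows the ledge with its plate on the far side (back away from the robot), the left ticket free at about (376,208) in the top view, and red and purple bars in front of the base. I'll move the wrist camera over the box and then over the ledge.

The rows are not in the units I measure in: shifts go in m and turns go in units of 0.1 rad. I convert before sending: -326 mm is -0.326, -136 mm is -0.136.

```bash
python3 inch.py '[[-0.326,-0.136,0,0,0,0],[-0.326,-0.136,0,0,0,0],[-0.326,-0.136,0,0,0,0],[-0.326,-0.136,0,0,0,0],[-0.326,-0.136,0,0,0,0],[-0.326,-0.136,0,0,0,0],[-0.326,-0.136,0,0,0,0],[-0.326,-0.136,0,0,0,0],[-0.326,-0.136,0,0,0,0],[-0.326,-0.136,0,0,0,0],[-0.326,-0.136,0,0,0,0]]' 
python3 -c "
from h import *
grab('wrist','w1'); s=arm.state(); print(s['qpos'].round(3),s['tcp_pos'].round(1),s['ee_rot'].round(3))"
python3 inch.py '[[0,0,0,0,0,-1.2],[-0.03,-0.3,0,0,0,-2.4],[-0.03,-0.3,0,0,0,-3.6],[-0.03,-0.3,0,0,0,-4.5],[-0.03,-0.3,0,0,0,-5.4],[-0.03,-0.3,0,0,0,-5.4],[-0.03,-0.3,0,0,0,-5.4],[-0.03,-0.3,0,0,0,-5.4],[-0.03,-0.3,0,0,0,-5.4],[-0.03,-0.3,0,0,0,-5.4],[-0.03,-0.3,0,0,0,-5.4]]'
python3 -c "
from h import *
grab('wrist','w2'); s=arm.state(); print(s['qpos'].round(3),s['tcp_pos'].round(1),s['ee_rot'].round(3))
a=cv2.imread('pics/w1.png');b=cv2.imread('pics/w2.png')
cv2.imwrite('pics/m2.png',np.hstack([cv2.resize(x,(400,300)) for x in(a,b)]))"
```

```text
time: 1.07
tcp_pos: [430.8, 399.7, 253.0]
ee_rot: [-0.0, 0.117, 0.993, -0.0]
wrist_force: [-0.9, 0.1, 0.3]
finger_gap: 0.998
grasp_force: 0.0
[-0.941  0.247  0.135  1.573 -0.034  1.324  0.536] [429.5 401.  253. ] [-0.     0.116  0.993 -0.   ]
time: 2.03
tcp_pos: [389.6, 103.1, 253.6]
ee_rot: [0.0, -0.154, 0.988, 0.0]
wrist_force: [0.6, 1.7, -0.5]
finger_gap: 0.999
grasp_force: 0.0
[-0.677 -0.19   0.27   2.008  0.052  1.316  1.457] [389.7 103.7 253.5] [ 0.    -0.154  0.988  0.   ]
```

View pics/m2.png

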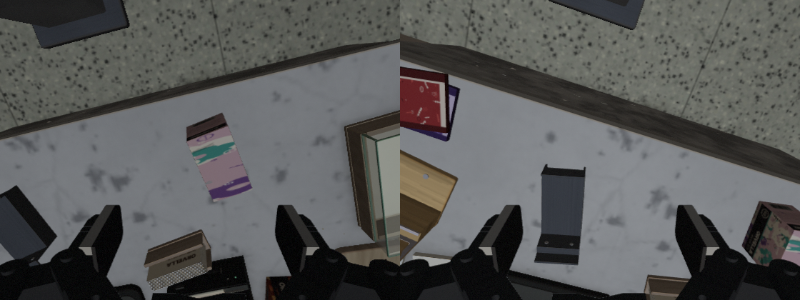

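Left half (w1): the box, top and side, spans about (186–252, 113–200). Right half (w2): the ledge spans about (540–585, 165–265), with its front edge toward the robot and its plate and lip at the bottom. I need finer corners.

```bash
python3 -c "
import cv2,numpy as np
a=cv2.imread('pics/w1.png');b=cv2.imread('pics/w2.png')
A=cv2.resize(a[150:290,240:370],None,fx=3,fy=4) if 0 else cv2.resize(a[150:290,245:365],(480,560)[:2] if 0 else (360,420),interpolation=2)
B=cv2.resize(b[220:380,180:280],(400*3//4*1+0,480),interpolation=2)
c=np.zeros((500,680,3),np.uint8);c[:420,:360]=A;c[:480,370:670]=B
cv2.imwrite('pics/m3.png',c)"
```

```text
(no output)
```

View pics/m3.png

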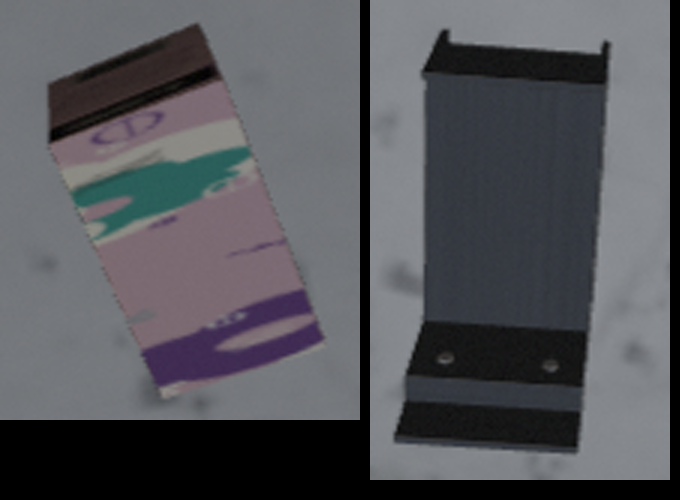

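Left: the box's top-face corners are at (50,140), (217,75), (323,345), (165,397) in the crop. Right: the ledge's front top edge runs (424,72)–(608,83) and its lip top edge (395,440)–(578,450), with flange feet at (445,32) and (608,42).

```bash
python3 - <<'E'
from h import *
a=load('w1');b=load('w2');t=load('top0');s=load('scene0')
f=lambda u,v:(u/3+245,v/3+150); g=lambda u,v:((u-370)/3+180,v/3+220)
P=[onz(a,*f(*q),80) for q in [(50,140),(217,75),(323,345),(165,397)]]
print(np.round(P,1),[round(np.linalg.norm(P[i]-P[i-1]),1) for i in range(4)],np.mean(P,0).round(1))
print('box foot',[onz(a,*f(*q),0).round(1) for q in [(50,85),(197,25)]])
d=np.array(P[3])+P[2]-P[0]-P[1]; print('box long yaw',np.degrees(np.arctan2(d[1],d[0])))
for n,z,q in [('front',38,[(424,72),(608,83)]),('foot',0,[(445,32),(608,42)]),('lip',77,[(395,440),(578,450)]),('neck',60,[(405,375),(583,385)]),('deckback',30,[(424,323),(587,330)])]:
    p=[onz(b,*g(*x),z) for x in q]; e=p[0]-p[1]; m=(p[0]+p[1])/2
    print(n,m.round(1),np.linalg.norm(e).round(1),'yaw',np.degrees(np.arctan2(e[1],e[0])).round(1))
E
```

```text
[[432.2 385.7  80. ]
 [425.1 433.2  80. ]
 [510.2 446.8  80. ]
 [516.1 399.   80. ]] [np.float64(84.9), np.float64(48.0), np.float64(86.1), np.float64(48.2)] [470.9 416.2  80. ]
box foot [array([436. , 381.3,   0. ]), array([427.6, 433.8,   0. ])]
box long yaw 9.052921211520792
front [468.6  78.1  38. ] 59.5 yaw -76.1
foot [470.3  77.6   0. ] 57.9 yaw -76.2
lip [578.5 103.   77. ] 59.1 yaw -76.3
neck [567.1 100.1  60. ] 59.4 yaw -76.3
deckback [568.  100.2  30. ] 58.5 yaw -75.3
```

```bash
cat >> h.py <<'E'
def pose(yaw,tilt):
    "tool orientation: x toward robot along -yaw axis, tilt>0 leans tool to point forward (deg)"
    y=np.radians(yaw); B=np.array([[-np.cos(y),-np.sin(y),0],[-np.sin(y),np.cos(y),0],[0,0,-1]]).T
    return B@R.from_euler('y',-tilt,degrees=True).as_matrix() if 0 else R.from_rotvec(np.radians(-tilt)*B[:,1]).as_matrix()@B
def cur():
    s=arm.state(); q=s['ee_rot']; return np.array(s['tcp_pos']),R.from_quat([q[1],q[2],q[3],q[0]]).as_matrix()
def go(G,yaw,tilt,back=0,c=None):
    "delta to put grasp point (3 ahead of TCP) at G, less 'back' along tool z"
    p,M=c or cur(); N=pose(yaw,tilt); t=np.array(G)-(3+back)*N[:,2]
    d=np.r_[M.T@(t-p),R.from_matrix(M.T@N).as_rotvec()]; print(d[:3].round(1).tolist(),d[3:].round(3).tolist()); return t,N
E
python3 - <<'E'
from h import *
print(cur(),pose(17.7,0))
go([505.5,87,24],13.5,35,110)
E
```

```text
(array([389.70516358, 103.66418548, 253.46475539]), array([[-9.52345014e-01, -3.05022554e-01,  4.64793812e-04],
       [-3.05022317e-01,  9.52345063e-01,  5.17247633e-04],
       [-6.00416286e-04,  3.50825719e-04, -9.99999758e-01]])) [[-0.95266148 -0.30403306  0.        ]
 [-0.30403306  0.95266148  0.        ]
 [ 0.          0.         -1.        ]]
[-40.5, -46.4, 136.9] [0.023, -0.61, 0.072]
```

To row units: 137 mm is 0.137, 103 mm is 0.103, -0.61 rad is -6.1.

```bash
python3 inch.py '[[-0.01,-0.012,0.034,0.05,-1.2,0.14],[-0.02,-0.024,0.068,0.1,-2.4,0.3],[-0.03,-0.036,0.103,0.15,-3.6,0.45],[-0.0405,-0.0464,0.137,0.2,-4.8,0.6],[-0.0405,-0.0464,0.137,0.23,-6,0.72],[-0.0405,-0.0464,0.137,0.23,-6.1,0.72],[-0.0405,-0.0464,0.137,0.23,-6.1,0.72],[-0.0405,-0.0464,0.137,0.23,-6.1,0.72]]'
python3 - <<'E'
from h import *
grab('wrist','w3'); s=arm.state(); print(s['qpos'].round(3))
go([505.5,87,24],13.5,35,0)
c=load('w3');e=np.array([-.233,.972,0]);
o=np.array([569.7,102.4,0]);x=np.array([.972,.233,0])
im=cv2.imread('pics/w3.png')
for X,Y,Z in [(-104,30,38),(-104,-30,38),(-104,30,0),(-104,-30,0),(0,30,60),(0,-30,60),(10,30,77),(10,-30,77),(-3,30,33),(-3,-30,33)]:
    u=proj(c,o+X*x+Y*e+[0,0,Z]); cv2.circle(im,tuple(int(round(k)) for k in u),3,(0,0,255),1)
cv2.imwrite('pics/m4.png',im)
E
```

```text
time: 2.75
tcp_pos: [432.1, 84.1, 152.9]
ee_rot: [0.235, -0.129, 0.962, 0.052]
wrist_force: [0.2, 0.2, 0.3]
finger_gap: 1.003
grasp_force: 0.0
[-1.000e-03 -2.880e-01 -2.280e-01  2.393e+00 -2.240e-01  5.530e-01
  1.758e+00]
[-2.4, -20.3, 144.8] [0.054, -0.125, 0.01]
```

View pics/m4.png

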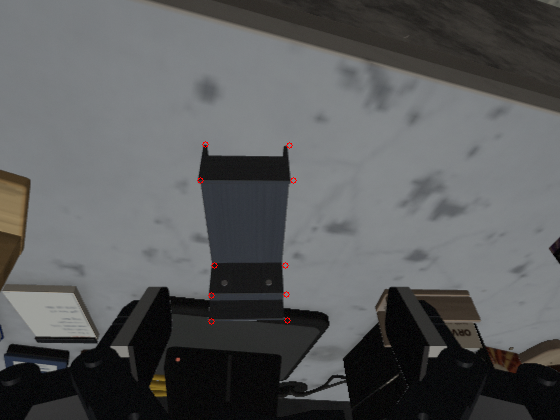

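The picture shows the ledge with my predicted corners (red) landing within about 3 px on the front top edge (201–291, 181), the feet (205/289, 146) and the lip (211–286, 320). The ledge model and its heights hold in two views.

```bash
python3 inch.py '[[-0.001,-0.01,0.03,0.2,-0.5,0.05],[-0.002,-0.02,0.06,0.54,-1.25,0.1],[-0.0024,-0.0203,0.085,0.54,-1.25,0.1],[-0.0024,-0.0203,0.085,0.54,-1.25,0.1],[-0.0024,-0.0203,0.085,0.54,-1.25,0.1],[-0.0024,-0.0203,0.085,0.54,-1.25,0.1]]'
python3 - <<'E'
from h import *
b=load('w2');c=load('w3')
print('front z',tri((b,198,244),(c,202,181)).round(1),tri((b,(608-370)/3+180,220+83/3),(c,290,181)).round(1),'lip',tri((b,(395-370)/3+180,220+440/3),(c,211,320)).round(1))
s=arm.state(); print(s['qpos'].round(3))
go([505.5,87,24],13.5,35,0)
E
```

```text
time: 3.3
tcp_pos: [463.9, 84.5, 111.3]
ee_rot: [0.281, -0.125, 0.951, 0.039]
wrist_force: [0.1, -0.4, -0.3]
finger_gap: 0.999
grasp_force: 0.0
front z [474.7  49.9  39.7] [461.9 106.2  38.3] lip [585.5  75.   76.7]
[ 0.758 -0.196 -0.954  2.41  -0.605  0.316  2.127]
[13.3, -8.6, 92.5] [0.018, -0.037, 0.021]
```

```bash
python3 - <<'E'
from h import *
go([505.5,87,24],13.5,27,35)
E
```

```text
[9.2, -8.0, 57.7] [0.016, 0.103, 0.022]
```

To row units: 58 mm is 0.058, 20 mm is 0.02, 0.103 rad is 1.03.

```bash
python3 inch.py '[[0.003,-0.003,0.02,0.16,0.5,0.1],[0.0092,-0.008,0.058,0.16,1.03,0.22],[0.0092,-0.008,0.058,0.16,1.03,0.22],[0.0092,-0.008,0.058,0.16,1.03,0.22],[0.0092,-0.008,0.058,0.16,1.03,0.22],[0.0092,-0.008,0.058,0.16,1.03,0.22]]'
python3 - <<'E'
from h import *
s=arm.state(); print(s['qpos'].round(3))
go([505.5,87,24],13.5,27,0)
E
```

```text
time: 3.8
tcp_pos: [488.9, 82.6, 56.3]
ee_rot: [0.231, -0.113, 0.966, 0.028]
wrist_force: [-0.0, 0.5, 0.7]
finger_gap: 1.003
grasp_force: 0.0
[ 0.721  0.136 -0.994  2.32   0.404  0.297  1.203]
[-0.7, 0.3, 33.6] [0.001, -0.002, -0.002]
```

```bash
python3 inch.py '[[-0.0007,0,0.012,0,0,0],[-0.0007,0.0003,0.024,0,0,0],[-0.0007,0.0003,0.029,0,0,0],[-0.0007,0.0003,0.031,0,0,0],[-0.0007,0.0003,0.033,0,0,0],[-0.0007,0.0003,0.033,0,0,0]]'; python3 inch.py '[[0,0,0,0,0,0],[0,0,0,0,0,0],[0,0,0,0,0,0],[0,0,0,0,0,0],[0,0,0,0,0,0],[0,0,0,0,0,0],[0,0,0,0,0,0],[0,0,0,0,0,0]]' 0.5 80
python3 - <<'E'
from h import *
s=arm.state(); print(s['qpos'].round(3))
E
```

```text
time: 4.3
tcp_pos: [503.2, 85.7, 27.9]
ee_rot: [0.231, -0.114, 0.966, 0.027]
wrist_force: [-0.5, 0.1, 0.7]
finger_gap: 1.001
grasp_force: 0.0
time: 4.97
tcp_pos: [503.4, 84.3, 28.8]
ee_rot: [0.232, -0.113, 0.966, 0.027]
wrist_force: [-9.2, -1.2, 12.6]
finger_gap: 0.687
grasp_force: 81.9
[ 0.511  0.223 -0.798  2.307  0.685  0.257  0.938]
```

To row units: -27 mm is -0.027, -9 mm is -0.009.

```bash
python3 inch.py '[[-0.009,0,-0.018,0,0,0],[-0.027,0,-0.053,0,0,0],[-0.045,0,-0.089,0,0,0],[-0.054,0,-0.107,0,0,0],[-0.054,0,-0.107,0,0,0],[-0.054,0,-0.107,0,0,0]]'; 
python3 - <<'E'
from h import *
s=arm.state(); print(s['qpos'].round(3),s['wrist_force'].round(1))
go([430,-60,260],-11,0,0)
E
```

```text
time: 5.47
tcp_pos: [503.9, 84.3, 150.4]
ee_rot: [0.232, -0.112, 0.966, 0.026]
wrist_force: [1.4, -0.4, -1.2]
finger_gap: 0.686
grasp_force: 87.3
[ 0.963 -0.124 -1.142  2.209 -0.25   0.522  1.787] [ 1.4 -0.4 -1.2]
[42.4, -123.7, -147.9] [0.099, 0.465, 0.416]
```

```bash
python3 inch.py '[[0.005,-0.01,-0.028,0.16,0.75,0.7],[0.012,-0.03,-0.055,0.33,1.5,1.4],[0.02,-0.055,-0.085,0.5,2.3,2.1],[0.028,-0.08,-0.112,0.66,3.1,2.8],[0.036,-0.105,-0.135,0.83,3.9,3.5],[0.0424,-0.1237,-0.148,0.99,4.65,4.16],[0.0424,-0.1237,-0.148,0.99,4.65,4.16],[0.0424,-0.1237,-0.148,0.99,4.65,4.16],[0.0424,-0.1237,-0.148,0.99,4.65,4.16]]'; 
python3 - <<'E'
from h import *
s=arm.state(); print(s['qpos'].round(3),s['wrist_force'].round(1))
grab('wrist','w4')
go([430,-200,260],-11,0,0)
E
```

```text
time: 6.22
tcp_pos: [429.3, -59.5, 260.2]
ee_rot: [-0.001, 0.095, 0.995, 0.0]
wrist_force: [-0.7, -0.2, -2.5]
finger_gap: 0.682
grasp_force: 87.3
[ 1.149 -0.09  -1.036  1.877 -0.081  1.315  1.516] [-0.7 -0.2 -2.5]
[-27.4, -138.1, -2.9] [-0.0, -0.003, 0.002]
```

```bash
python3 inch.py '[[-0.027,-0.02,0,0,0,0],[-0.027,-0.05,0,0,0,0],[-0.027,-0.085,0,0,0,0],[-0.027,-0.118,0,0,0,0],[-0.027,-0.138,0,0,0,0],[-0.027,-0.138,0,0,0,0],[-0.027,-0.138,0,0,0,0]]'; 
python3 - <<'E'
from h import *
s=arm.state(); print(s['qpos'].round(3),s['wrist_force'].round(1))
grab('wrist','w5')
a=cv2.imread('pics/w4.png');b=cv2.imread('pics/w5.png')
t=cv2.resize(cv2.imread('pics/top0.png')[160:260,330:530],(800,400),interpolation=2)
c=np.zeros((600,800,3),np.uint8); c[:300,:400]=cv2.resize(a,(400,300)); c[:300,400:]=cv2.resize(b,(400,300)); c[300:,:600]=t[:300,:600]
cv2.imwrite('pics/m5.png',c)
E
```

```text
time: 6.85
tcp_pos: [429.3, -200.6, 260.4]
ee_rot: [-0.001, 0.096, 0.995, 0.0]
wrist_force: [-0.0, 1.8, -2.1]
finger_gap: 0.683
grasp_force: 87.2
[ 1.27   0.058 -0.944  1.792  0.049  1.319  1.693] [-0.   1.8 -2.1]
```

View pics/m5.png

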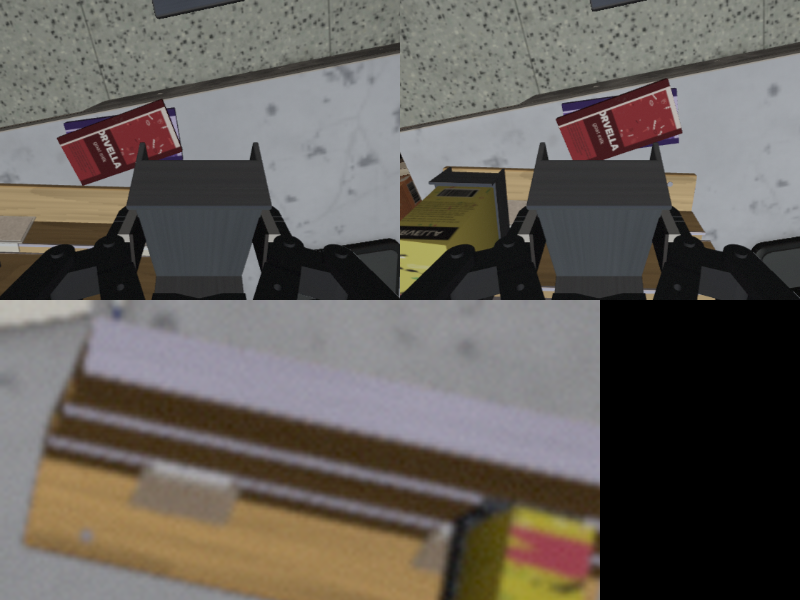

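w4 and w5 show the held ledge (front wall, deck) square between the fingers, with the base plate's left front corner near full-res (412,244) in w5. The ticket is at the left edge of w4, near full-res (15,325). I'll zoom in for one precise measurement.

```bash
python3 - <<'E'
import cv2,numpy as np
s=cv2.imread('pics/scene0.png');a=cv2.imread('pics/w4.png');b=cv2.imread('pics/w5.png')
c=np.zeros((600,800,3),np.uint8)
r=lambda x:cv2.resize(x,None,fx=3,fy=3,interpolation=2)
c[:525,:501]=r(s[155:330,308:475]); c[:360,505:796]=r(b[225:345,400:497]); c[360:600,505:796]=r(a[270:350,0:97])
cv2.imwrite('pics/m6.png',c)
E
```

```text
(no output)
```

View pics/m6.png

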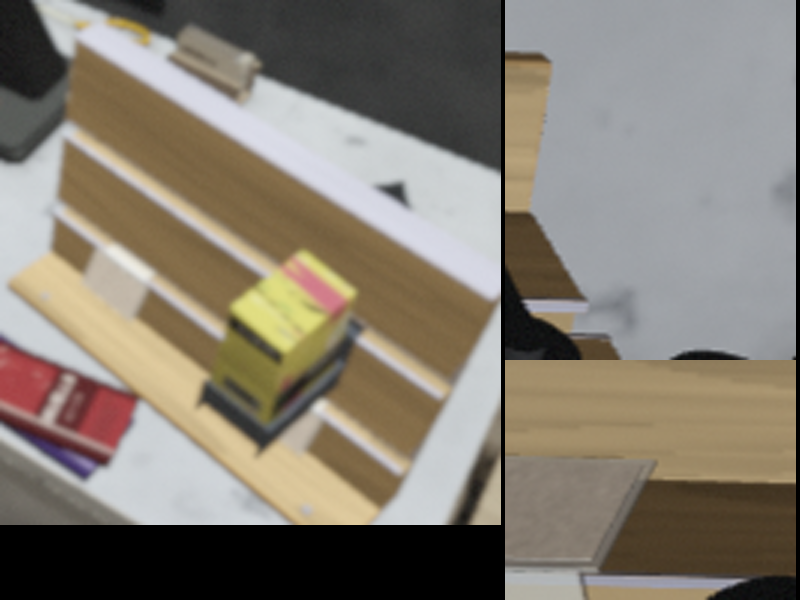

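The zoom gives the base's left front corner at w5 px (415,245.7), the panel–base junction at (409.3,295.7), and the lower groove's lower edge end at (427.3,325). The ticket's left edge is at w4 px (30.7,340.7). In the scene view, the panel's top front edge runs (334,167.7)–(472.3,254.3) and the upper groove's left end is at (329.7,198.3).

```bash
python3 - <<'E'
from h import *
t=load('top0');s=load('scene0');a=load('w4');b=load('w5')
p=lambda n,v:print(n,np.round(v,1))
p('w5 basecorner',onz(b,415,245.7,12));p('w5 junction',onz(b,409.3,295.7,12));p('w5 z68 end',onz(b,427.3,325,68));p('w5 z84',onz(b,435,336.7,84))
p('w4 base edge 2pts',[onz(a,2,258.5,12),onz(a,170,264.5,12)])
p('w4 face z12 (right end of dark strip)',onz(a,(650-505)/3,270+118/3,12)); p('again',onz(a,95,270+124/3,12))
p('w4 face z68',[onz(a,(600-505)/3,270+213/3,68),onz(a,(720-505)/3,270+217/3,68)])
p('ticket left edge',onz(a,30.7,340.7,68))
p('ticket left edge low z15',onz(a,50,303.3,15))
p('scene topL',onz(s,334,167.7,279));p('scene topR',onz(s,472.3,254.3,279));p('up groove L',onz(s,329.7,198.3,168));p('low groove L',onz(s,326.3,224,68));p('base L',onz(s,311.3,250,12));p('junction',onz(s,325.3,239,12))
p('tri topL',tri((s,334,167.7),(t,351.3,178.8))); p('tri base',tri((s,311.3,250),(b,415,245.7),(t,336.3,220.8)))
p('tri junction',tri((s,325.3,239),(b,409.3,295.7)));p('tri z68',tri((s,326.3,224),(b,427.3,325)))
p('top topL',onz(t,351.3,178.8,279));p('top top2',onz(t,480,206.8,279));p('top base',onz(t,336.3,220.8,12))
p('top ticket',[onz(t,366.3,200.5,70),onz(t,389.5,206.8,70)])
p('scene ticket top',[onz(s,308+35,155+81,70),onz(s,308+51,155+283/3,70)])
E
```

```text
w5 basecorner [536.9 -73.1  12. ]
w5 junction [596.7 -84.   12. ]
w5 z68 end [595.  -84.7  68. ]
w5 z84 [596.7 -83.5  84. ]
w4 base edge 2pts [[ 467.1 -369.    12. ]
 [ 508.4 -193.7   12. ]]
w4 face z12 (right end of dark strip) [ 536.5 -344.4   12. ]
again [ 549.  -293.6   12. ]
w4 face z68 [[ 538.9 -328.9   68. ]
 [ 548.  -290.6   68. ]]
ticket left edge [ 538.4 -329.7   68. ]
ticket left edge low z15 [ 527.9 -337.2   15. ]
scene topL [593.9 -91.  279. ]
scene topR [ 512.4 -456.8  279. ]
up groove L [602.1 -85.6 168. ]
low groove L [602.3 -84.9  68. ]
base L [535.3 -80.8  12. ]
junction [597.  -90.4  12. ]
tri topL [593.  -88.4 277.8]
tri base [537.3 -75.6   9.1]
tri junction [613.8 -79.5 -10.4]
tri z68 [584.8 -91.1  84.3]
top topL [591.  -85.9 279. ]
top top2 [ 529.2 -358.2  279. ]
top base [535.6 -74.7  12. ]
top ticket [[ 580.3 -147.5   70. ]
 [ 563.8 -206.4   70. ]]
scene ticket top [[ 588.  -148.5   70. ]
 [ 570.8 -208.2   70. ]]
```

```bash
cat > plan.py <<'E'
from h import *
# ledge in tool frame (from pre-lift state)
q=[.232,-.113,.966,.027]; M0=R.from_quat([q[1],q[2],q[3],q[0]]).as_matrix(); P0=np.array([503.4,84.3,28.8])
y=np.radians(13.5); L=np.array([[np.cos(y),-np.sin(y),0],[np.sin(y),np.cos(y),0],[0,0,1]])
TL=M0.T@L; tL=M0.T@(np.array([569.7,102.4,0])-P0)   # tool<-ledge
ys=np.radians(-13.0); S=np.array([[np.cos(ys),-np.sin(ys),0],[np.sin(ys),np.cos(ys),0],[0,0,1]]); OS=np.array([553.5,-269.4,0])
def target(X,Z,th,Y=94):
    "tool pose for ledge origin at stand (X,Y,Z) with front raised th deg"
    W=S@R.from_euler('y',th,degrees=True).as_matrix(); o=OS+S@np.array([X,Y,Z]); N=W@TL.T; return o-N@tL,N
def delta(tgt,c=None):
    p,M=c or cur(); t,N=tgt; return np.r_[M.T@(t-p),R.from_matrix(M.T@N).as_rotvec()]
E
python3 - <<'E'
from plan import *
print(tL.round(1)); b=load('w5'); Tc=np.linalg.inv(b['T_tool_cam'])
for X,Y,Z in [(-104,30,38),(-104,-30,38),(-104,30,0),(-104,-30,0)]:
    v=Tc[:3,:3]@(TL@[X,Y,Z]+tL)+Tc[:3,3]; print((v[0]/v[2]*b['fx']+b['cx']).round(1),(v[1]/v[2]*b['fy']+b['cy']).round(1))
k=4;x0,z0=-40,120 # bitmap, 0.25mm
W,H=90*k,110*k; free=np.ones((H,W),np.uint8)*255
def box(a,b_,c,d): free[max(0,int((c-z0)*k)):int((d-z0)*k),int((a-x0)*k):int((b_-x0)*k)]=0
box(0,50,0,160);box(0,4,0,168);box(0,4,184,230);box(0,50,198,230);box(22,50,0,230)
D=cv2.distanceTransform(free,cv2.DIST_L2,5)/k
pts=[(a,c) for a in(-3,0) for c in np.arange(0,60.1,1)]+[(a,c) for a in np.arange(-3,10.1,1) for c in(57,60)]+[(a,c) for a in(7,10) for c in np.arange(57,77.1,1)]
pts=np.array(pts)
for th in [45,42,38,34,30,26,22,18,14,10,6,3,0]:
    r=np.radians(th);x=pts[:,0]*np.cos(r)+pts[:,1]*np.sin(r);z=-pts[:,0]*np.sin(r)+pts[:,1]*np.cos(r)
    lip=np.array([8.5*np.cos(r)+77*np.sin(r),-8.5*np.sin(r)+77*np.cos(r)])
    best=[]
    for tx in np.arange(6,18,.5):
        for tz in np.arange(165,198,.5):
            X,Z=x+tx-lip[0],z+tz-lip[1]
            i=((Z-z0)*k).round().astype(int);j=((X-x0)*k).round().astype(int)
            m=(i>=0)&(j>=0)&(i<H)&(j<W); best.append((D[i[m],j[m]].min(),tx,tz))
    c,tx,tz=max(best); print(th,'clear',round(c,2),'lip',tx,tz,'origin',(tx-lip[0]).round(1),(tz-lip[1]).round(1))
E
```

```text
[-48.1   2.3  56.9]
388.3 287.9
181.2 288.3
366.9 196.9
200.0 197.3
45 clear 4.0 lip 15.0 187.0 origin -45.5 138.6
42 clear 4.0 lip 15.5 187.5 origin -42.3 136.0
38 clear 4.0 lip 15.0 188.5 origin -39.1 133.1
34 clear 4.19 lip 14.5 189.5 origin -35.6 130.4
30 clear 4.59 lip 16.0 189.0 origin -29.9 126.6
26 clear 4.84 lip 14.0 190.5 origin -27.4 125.0
22 clear 4.74 lip 13.5 191.5 origin -23.2 123.3
18 clear 4.3 lip 12.5 192.5 origin -19.4 121.9
14 clear 3.75 lip 11.5 194.0 origin -15.4 121.3
10 clear 3.05 lip 10.0 193.0 origin -11.7 118.6
6 clear 2.5 lip 9.0 195.0 origin -7.5 119.3
3 clear 2.0 lip 8.0 196.0 origin -4.5 119.6
0 clear 1.5 lip 7.0 196.5 origin -1.5 119.5
```

```bash
sed -i 's/^def target/tL[1]=0.8\ndef target/' plan.py; python3 - <<'E'
from plan import *
k=4;x0,z0=-100,60
W,H=150*k,170*k; free=np.ones((H,W),np.uint8)*255
def box(a,b_,c,d): free[max(0,int((c-z0)*k)):int((d-z0)*k),int((a-x0)*k):int((b_-x0)*k)]=0
box(0,50,0,160);box(0,4,0,168);box(0,4,184,230);box(0,50,198,230);box(22,50,0,230)
D=cv2.distanceTransform(free,cv2.DIST_L2,5)/k
pts=np.array([(a,c) for a in(-3,0) for c in np.arange(0,60.1,1)]+[(a,c) for a in np.arange(-3,10.1,1) for c in(57,60)]+[(a,c) for a in(7,10) for c in np.arange(57,77.1,1)])
def cl(ox,oz,th):
    r=np.radians(th);X=ox+pts[:,0]*np.cos(r)+pts[:,1]*np.sin(r);Z=oz-pts[:,0]*np.sin(r)+pts[:,1]*np.cos(r)
    i=((Z-z0)*k).round().astype(int);j=((X-x0)*k).round().astype(int);m=(i>=0)&(j>=0)&(i<H)&(j<W); return D[i[m],j[m]].min()
for a in (25,35,45): print(a,[(s,round(float(cl(-45.5-s*np.cos(np.radians(a)),138.6-s*np.sin(np.radians(a)),45)),1)) for s in range(0,45,5)])
wp=[(-82,113,45),(-45.5,138.6,45),(-42.3,136,42),(-39.1,133.1,38),(-35.2,130,34),(-31,127.3,30),(-27.2,125,26),(-23.2,123.3,22),(-19.4,121.9,18),(-15.4,121,14),(-11.7,119.5,10),(-7.5,119,6),(-4.5,118.5,3),(-1.5,118,0)]
for i in range(len(wp)-1): print(wp[i+1],[round(float(cl(*(np.array(wp[i])*(1-f)+np.array(wp[i+1])*f))),1) for f in(.25,.5,.75,1)])
d=delta(target(*wp[0])); print(d.round(3)); print(target(*wp[0]),[np.degrees(np.arccos(-target(*w)[1][2,2])).round() for w in (wp[0],wp[-1])])
E
```

```text
25 [(0, 4.0), (5, 2.5), (10, 0.9), (15, 2.2), (20, 5.9), (25, 10.0), (30, 12.3), (35, 16.4), (40, 20.5)]
35 [(0, 4.0), (5, 2.5), (10, 2.5), (15, 4.1), (20, 5.1), (25, 6.0), (30, 8.7), (35, 12.8), (40, 16.8)]
45 [(0, 4.0), (5, 1.6), (10, 1.6), (15, 1.6), (20, 1.6), (25, 1.8), (30, 5.2), (35, 8.8), (40, 12.2)]
(-45.5, 138.6, 45) [11.2, 5.3, 2.4, 4.0]
(-42.3, 136, 42) [4.0, 4.0, 3.9, 4.0]
(-39.1, 133.1, 38) [4.0, 4.0, 4.0, 4.0]
(-35.2, 130, 34) [4.1, 4.1, 4.2, 4.2]
(-31, 127.3, 30) [4.3, 4.3, 4.4, 4.6]
(-27.2, 125, 26) [4.6, 4.8, 4.8, 4.9]
(-23.2, 123.3, 22) [4.8, 4.9, 4.7, 4.7]
(-19.4, 121.9, 18) [4.6, 4.3, 4.3, 4.3]
(-15.4, 121, 14) [4.0, 3.8, 3.8, 3.5]
(-11.7, 119.5, 10) [3.5, 3.3, 3.1, 3.0]
(-7.5, 119, 6) [2.8, 2.8, 2.5, 2.4]
(-4.5, 118.5, 3) [2.2, 2.1, 2.0, 2.0]
(-1.5, 118, 0) [1.8, 1.8, 1.5, 1.5]
[-2.8222e+01  5.2207e+01  7.8535e+01 -4.0000e-03  3.1100e-01  3.8000e-02]
(array([ 467.12858412, -153.60360304,  181.93501782]), array([[-0.9261875 ,  0.22668634, -0.30131382],
       [ 0.21625147,  0.97396542,  0.06801959],
       [ 0.30888835, -0.00216066, -0.95109585]])) [np.float64(18.0), np.float64(27.0)]
```

The rows are not in the units I measure in: shifts go in m and turns go in units of 0.1 rad. I convert before sending: 78.5 mm is 0.0785, 60 mm is 0.06, 0.311 rad is 3.11.

```bash
python3 inch.py '[[-0.007,0.013,0.02,0,0.8,0.1],[-0.014,0.026,0.04,0,1.6,0.2],[-0.021,0.039,0.06,0,2.4,0.3],[-0.0282,0.0522,0.0785,-0.04,3.11,0.38],[-0.0282,0.0522,0.0785,-0.04,3.11,0.38],[-0.0282,0.0522,0.0785,-0.04,3.11,0.38],[-0.0282,0.0522,0.0785,-0.04,3.11,0.38]]'; 
python3 - <<'E'
from plan import *
s=arm.state(); print(s['qpos'].round(3),s['wrist_force'].round(1))
for w in [(-82,113,45),(-64,125.8,45),(-45.5,138.6,45)]: print(delta(target(*w)).round(3))
grab('wrist','w6'); grab('scene','s1')
s1=cv2.imread('pics/scene0.png')
E
```

```text
time: 7.48
tcp_pos: [467.5, -153.9, 183.0]
ee_rot: [-0.154, 0.112, 0.981, 0.017]
wrist_force: [-0.0, 0.1, -0.8]
finger_gap: 0.686
grasp_force: 87.2
[ 0.948  0.478 -0.927  1.627  0.315  1.54   1.3  ] [-0.   0.1 -0.8]
[ 1.02e-01  1.83e-01  1.17e+00 -0.00e+00  3.00e-03  1.00e-03]
[-1.3109e+01  1.6400e-01 -1.6531e+01 -0.0000e+00  3.0000e-03  1.0000e-03]
[-2.6795e+01  1.4500e-01 -3.4385e+01 -0.0000e+00  3.0000e-03  1.0000e-03]
```

To row units: -34.4 mm is -0.0344, -30 mm is -0.03, 0.003 rad is 0.03.

```bash
python3 inch.py '[[-0.0045,0,-0.0058,0,0,0],[-0.009,0,-0.0115,0,0,0],[-0.013,0,-0.0165,0,0,0],[-0.0165,0,-0.021,0,0.03,0],[-0.02,0,-0.0255,0,0.03,0],[-0.0235,0,-0.03,0,0.03,0],[-0.0268,0.0001,-0.0344,0,0.03,0],[-0.0268,0.0001,-0.0344,0,0.03,0],[-0.0268,0.0001,-0.0344,0,0.03,0]]'; 
python3 - <<'E'
from plan import *
wp=[(-42.3,136,42),(-39.1,133.1,38),(-35.2,130,34),(-31,127.3,30),(-27.2,125,26),(-23.2,123.3,22),(-19.4,121.9,18),(-15.4,121,14),(-11.7,119.5,10)]
for w in wp: print(delta(target(*w)).round(3).tolist())
grab('wrist','w7'); grab('scene','s2')
a=cv2.imread('pics/w7.png');b=cv2.imread('pics/s2.png')
c=np.zeros((525,790,3),np.uint8);c[:480,:480]=cv2.resize(b[170:290,310:430],None,fx=4,fy=4,interpolation=2);c[:225,490:790]=cv2.resize(a,(300,225));cv2.imwrite('pics/m7.png',c)
E
```

```text
time: 8.33
tcp_pos: [502.5, -162.8, 206.6]
ee_rot: [-0.157, 0.113, 0.981, 0.017]
wrist_force: [-0.8, 0.1, -1.8]
finger_gap: 0.681
grasp_force: 87.2
[-0.561, 1.009, 3.167, 0.0, -0.055, -0.001]
[-0.855, 1.016, 8.627, 0.0, -0.125, -0.0]
[-2.143, 1.027, 14.306, -0.0, -0.195, -0.0]
[-3.875, 1.038, 19.737, -0.0, -0.264, -0.0]
[-5.401, 1.049, 25.119, -0.001, -0.334, -0.0]
[-7.243, 1.06, 30.053, -0.001, -0.404, -0.0]
[-9.126, 1.071, 34.927, -0.001, -0.474, -0.0]
[-11.378, 1.083, 39.403, -0.001, -0.544, 0.0]
[-13.876, 1.096, 44.658, -0.001, -0.614, 0.0]
```

View pics/m7.png

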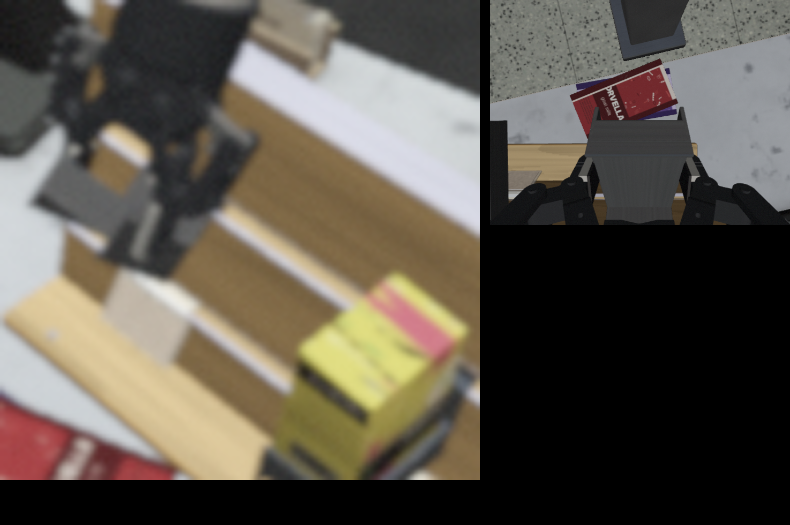

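The scene crop shows the tilted ledge (about 60–200, 160–270) right above the blank ticket (about 150,310), with no contact force. The lip is in, so I swing down.

To row units: 1 mm is 0.001, 44.7 mm is 0.0447, -0.614 rad is -6.14.

```bash
python3 inch.py '[[-0.0006,0.001,0.0032,0,-0.55,0],[-0.0009,0.001,0.0086,0,-1.25,0],[-0.0021,0.001,0.0143,0,-1.95,0],[-0.0039,0.001,0.0197,0,-2.64,0],[-0.0054,0.001,0.0251,0,-3.34,0],[-0.0072,0.001,0.03,0,-4.04,0],[-0.0091,0.001,0.0349,0,-4.74,0],[-0.0114,0.001,0.0394,0,-5.44,0],[-0.0139,0.001,0.0447,0,-6.14,0],[-0.0139,0.001,0.0447,0,-6.14,0]]'; 
python3 - <<'E'
from plan import *
s=arm.state(); print(s['qpos'].round(3),s['wrist_force'].round(1),s['torque'].round(2))
for w in [(-11.7,119.5,10),(-7.5,119,6),(-4.5,118.5,3),(-1.5,118,0),(-1.5,113,0)]: print(delta(target(*w)).round(3).tolist())
E
```

```text
time: 9.27
tcp_pos: [498.9, -161.8, 157.7]
ee_rot: [0.146, 0.113, 0.983, -0.019]
wrist_force: [-0.5, -0.3, -3.0]
finger_gap: 0.685
grasp_force: 87.1
[ 1.273  0.089 -1.064  2.037  0.122  0.768  1.488] [-0.5 -0.3 -3. ] [0.09 0.52 0.01]
[-3.567, 0.86, -1.123, -0.004, -0.001, 0.0]
[-3.592, 0.89, 4.079, -0.004, -0.071, 0.001]
[-3.597, 0.914, 8.228, -0.004, -0.123, 0.001]
[-3.751, 0.939, 12.515, -0.005, -0.175, 0.001]
[-2.292, 0.963, 17.297, -0.005, -0.175, 0.001]
```

```bash
python3 inch.py '[[0,0,0,0,0,0],[0,0,0,0,0,0]]'; 
python3 - <<'E'
from plan import *
s=arm.state(); print(s['qpos'].round(3),s['wrist_force'].round(1),s['torque'].round(2))
for w in [(-11.7,119.5,10),(-7.5,119,6),(-4.5,118.5,3),(-1.5,118,0),(-1.5,113,0)]: print(delta(target(*w)).round(3).tolist())
E
```

```text
time: 9.43
tcp_pos: [502.0, -162.2, 160.4]
ee_rot: [0.146, 0.113, 0.983, -0.018]
wrist_force: [-0.0, -0.1, -1.9]
finger_gap: 0.682
grasp_force: 87.1
[ 1.269  0.095 -1.062  2.027  0.126  0.775  1.485] [-0.  -0.1 -1.9] [0.09 0.44 0.01]
[0.272, 0.521, 0.561, -0.002, -0.001, 0.0]
[0.245, 0.539, 5.762, -0.002, -0.071, 0.0]
[0.24, 0.554, 9.911, -0.002, -0.123, 0.0]
[0.085, 0.569, 14.198, -0.002, -0.175, 0.001]
[1.543, 0.583, 18.981, -0.002, -0.175, 0.001]
```

```bash
python3 inch.py '[[0.0002,0.0005,0.0032,0,-0.35,0],[0.0002,0.0005,0.0058,0,-0.71,0],[0.0002,0.0005,0.008,0,-0.97,0],[0.0002,0.0005,0.0099,0,-1.23,0],[0.0001,0.0005,0.012,0,-1.5,0],[0.0001,0.0006,0.0142,0,-1.75,0],[0.0001,0.0006,0.0142,0,-1.75,0],[0.0001,0.0006,0.0142,0,-1.75,0],[0.0001,0.0006,0.0142,0,-1.75,0]]'; 
python3 - <<'E'
from plan import *
s=arm.state(); print(s['qpos'].round(3),s['wrist_force'].round(1),s['torque'].round(2))
for w in [(-1.5,118,0),(-1.5,114,0),(-1,112,0)]: print(delta(target(*w)).round(3).tolist())
E
```

```text
time: 10.18
tcp_pos: [506.7, -162.1, 146.7]
ee_rot: [0.232, 0.111, 0.966, -0.027]
wrist_force: [-0.1, 0.2, -1.1]
finger_gap: 0.685
grasp_force: 87.3
[ 1.325 -0.008 -1.071  2.168 -0.033  0.506  1.619] [-0.1  0.2 -1.1] [ 0.12  0.69 -0.01]
[0.342, -0.652, -0.236, -0.001, 0.0, 0.001]
[2.159, -0.646, 3.327, -0.001, 0.0, 0.001]
[2.623, -0.642, 5.336, -0.001, 0.0, 0.001]
```

To row units: 5.3 mm is 0.0053, 3.3 mm is 0.0033.

```bash
python3 inch.py '[[0.0011,-0.0003,0.0016,0,0,0],[0.0021,-0.0006,0.0033,0,0,0],[0.0026,-0.0006,0.0053,0,0,0],[0.0026,-0.0006,0.0053,0,0,0],[0.0026,-0.0006,0.0053,0,0,0]]'; 
python3 - <<'E'
from plan import *
s=arm.state(); print(s['wrist_force'].round(1),s['torque'].round(2))
for w in [(-1,112,0),(-0.5,110.5,0)]: print(delta(target(*w)).round(3).tolist())
E
```

```text
time: 10.6
tcp_pos: [505.8, -162.9, 140.1]
ee_rot: [0.232, 0.111, 0.966, -0.028]
wrist_force: [-0.1, -0.0, -0.9]
finger_gap: 0.679
grasp_force: 87.3
[-0.1 -0.  -0.9] [ 0.18  0.67 -0.  ]
[-0.952, 0.312, -0.297, -0.001, 0.001, 0.001]
[-0.716, 0.317, 1.266, -0.001, 0.001, 0.001]
```

Creep down along world z until it rests.

```bash
python3 inch.py '[[-0.0003,0,0.0005,0,0,0],[0,0,0.0013,0,0,0],[0.0002,0,0.0018,0,0,0],[0.0002,0,0.0018,0,0,0]]'; python3 inch.py '[[0.0004,0,0.0009,0,0,0],[0.0009,0,0.0018,0,0,0],[0.0009,0,0.0018,0,0,0]]'
```

```text
time: 10.93
tcp_pos: [506.5, -163.2, 138.8]
ee_rot: [0.232, 0.111, 0.966, -0.028]
wrist_force: [-9.9, 2.8, 9.2]
finger_gap: 0.683
grasp_force: 89.0
time: 11.18
tcp_pos: [506.2, -163.3, 136.8]
ee_rot: [0.232, 0.111, 0.966, -0.029]
wrist_force: [-21.9, 5.3, 22.4]
finger_gap: 0.686
grasp_force: 91.2
```

To row units: -80 mm is -0.08, -50 mm is -0.05.

```bash
python3 inch.py '[[0,0,0,0,0,0],[0,0,0,0,0,0],[0,0,0,0,0,0],[0,0,0,0,0,0],[0,0,0,0,0,0],[0,0,0,0,0,0]]' 1.0; python3 inch.py '[[0,0,-0.008,0,0,0],[0,0,-0.025,0,0,0],[0,0,-0.05,0,0,0],[0,0,-0.08,0,0,0],[0,0,-0.08,0,0,0],[0,0,-0.08,0,0,0],[0,0,-0.08,0,0,0]]'
python3 - <<'E'
from plan import *
s=arm.state(); print(s['qpos'].round(3))
c=grab('wrist','w8'); im=cv2.imread('pics/w8.png')
for X,Y,Z in [(-104,30,38),(-104,-30,38),(-104,30,0),(-104,-30,0),(-3,30,33),(-3,-30,33),(0,30,60),(0,-30,60)]:
    u=proj(c,OS+S@np.array([X,94+Y,111+Z])); cv2.circle(im,tuple(int(round(k)) for k in u),3,(0,0,255),1)
cv2.imwrite('pics/m8.png',im)
print('box via',end=' '); go([470.9,416.2,170],9,0)
E
```

```text
time: 11.68
tcp_pos: [506.5, -163.1, 136.6]
ee_rot: [0.232, 0.111, 0.966, -0.028]
wrist_force: [0.0, -0.7, -0.2]
finger_gap: 1.0
grasp_force: 0.0
time: 12.27
tcp_pos: [471.0, -154.7, 207.5]
ee_rot: [0.232, 0.111, 0.966, -0.028]
wrist_force: [0.1, 0.4, 0.3]
finger_gap: 1.0
grasp_force: 0.0
[ 1.291 -0.28  -0.916  2.178 -0.425  0.698  1.95 ]
box via [130.5, 555.8, -29.7] [-0.093, 0.465, -0.379]
```

View pics/m8.png

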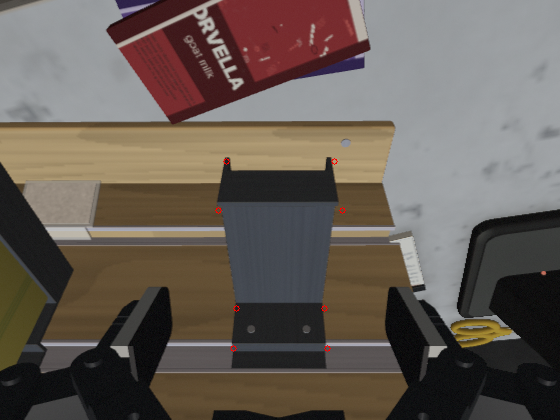

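The wrist view shows the ledge hanging level, with its deck at (225–335, 200–300) and plate top at (232–326, 349), where predicted. The front edge sits slightly low, which fits the small droop. Next is the box.

```bash
python3 - <<'E'
from plan import *
go([465,416,190],9,10)
E
```

```text
[127.0, 554.0, -50.3] [-0.125, 0.292, -0.367]
```

To row units: 480 mm is 0.48, 440 mm is 0.44, -0.35 rad is -3.5.

```bash
python3 inch.py '[[0.009,0.04,-0.004,0,0.2,-0.3],[0.018,0.08,-0.008,-0.2,0.5,-0.6],[0.027,0.12,-0.012,-0.3,0.8,-0.9],[0.036,0.16,-0.016,-0.4,1,-1.2],[0.045,0.2,-0.02,-0.5,1.2,-1.5],[0.054,0.24,-0.024,-0.6,1.4,-1.8],[0.063,0.28,-0.028,-0.7,1.6,-2.1],[0.073,0.32,-0.032,-0.8,1.9,-2.4],[0.082,0.36,-0.036,-0.9,2.2,-2.7],[0.091,0.4,-0.04,-1,2.4,-3],[0.101,0.44,-0.044,-1.1,2.6,-3.3],[0.11,0.48,-0.047,-1.15,2.8,-3.5]]'
python3 - <<'E'
from plan import *
s=arm.state(); print(s['qpos'].round(3))
go([465,416,190],9,10)
E
```

```text
time: 13.32
tcp_pos: [418.4, 276.9, 226.9]
ee_rot: [0.104, -0.07, 0.992, 0.012]
wrist_force: [0.6, 0.2, 0.3]
finger_gap: 0.998
grasp_force: 0.0
[ 1.094 -0.497 -1.469  1.914 -0.503  1.108  1.487]
[-56.5, 130.8, 48.0] [0.006, 0.035, -0.017]
```

```bash
python3 inch.py '[[-0.015,0.03,0.012,0,0.1,0],[-0.03,0.065,0.025,0.03,0.2,-0.1],[-0.045,0.1,0.038,0.06,0.35,-0.17],[-0.056,0.13,0.048,0.06,0.35,-0.17],[-0.056,0.13,0.048,0.06,0.35,-0.17],[-0.056,0.13,0.048,0.06,0.35,-0.17],[-0.056,0.13,0.048,0.06,0.35,-0.17]]'
python3 - <<'E'
from plan import *
s=arm.state(); print(s['qpos'].round(3))
go([465,416,190],9,10)
c=grab('wrist','w9');h=cv2.cvtColor(c['pixels'],cv2.COLOR_RGB2HSV)
print([proj(c,p) for p in [(432,385.7,80),(425,433,80),(510,447,80),(516,399,80)]])
m=cv2.inRange(h,(0,25,60),(180,255,255)); m[:, :]=m
n,l,st,ce=cv2.connectedComponentsWithStats(m); 
for i in range(1,n):
    if st[i][4]>800: print(st[i],ce[i].round())
E
```

```text
time: 13.9
tcp_pos: [383.3, 328.0, 242.1]
ee_rot: [0.099, -0.079, 0.992, 0.017]
wrist_force: [1.0, 0.6, -0.1]
finger_gap: 0.999
grasp_force: 0.0
[ 0.982 -0.499 -1.469  1.876 -0.486  1.152  1.37 ]
[-82.2, 73.1, 68.1] [0.017, 0.025, -0.001]
[(np.float64(334.71799163999975), np.float64(219.48939438502978)), (np.float64(392.5506848650716), np.float64(219.552197078521)), (np.float64(378.85378393582), np.float64(297.5397983595193)), (np.float64(327.6293220306026), np.float64(296.84170629264713))]
[   0   79  560   94 4085] [272. 125.]
[ 318  180   75  118 5819] [353. 242.]
[ 475  271   85  102 1969] [516. 332.]
[ 189  311   87   47 2018] [233. 337.]
[347 378  61  42 893] [375. 401.]
```

To row units: 60 mm is 0.06, -45 mm is -0.045.

```bash
python3 inch.py '[[-0.02,0,0.015,0,0,0],[-0.045,0,0.03,0,0,0],[-0.075,0,0.045,0,0,0],[-0.1,0,0.06,0,0,0],[-0.1,0,0.06,0,0,0]]'
python3 - <<'E'
from plan import *
s=arm.state(); print(s['qpos'].round(3))
go([465,416,190],9,10)
E
```

```text
time: 14.37
tcp_pos: [421.7, 295.9, 241.0]
ee_rot: [0.111, -0.078, 0.99, 0.025]
wrist_force: [0.4, 0.5, 0.1]
finger_gap: 0.998
grasp_force: 0.0
[ 1.088 -0.499 -1.467  1.884 -0.526  1.118  1.492]
[-48.4, 110.0, 64.1] [0.033, 0.051, -0.003]
```

```bash
python3 - <<'E'
from plan import *
go([400,-80,330],-10,0)
E
```

```text
[56.3, -364.3, -119.6] [0.07, 0.218, 0.33]
```

To row units: -364 mm is -0.364, -350 mm is -0.35, 0.33 rad is 3.3.

```bash
python3 inch.py '[[0.005,-0.035,-0.011,0,0.2,0.3],[0.01,-0.07,-0.022,0.1,0.4,0.6],[0.015,-0.105,-0.033,0.2,0.6,0.9],[0.02,-0.14,-0.044,0.3,0.8,1.2],[0.026,-0.175,-0.056,0.4,1.1,1.6],[0.032,-0.21,-0.068,0.45,1.3,1.9],[0.037,-0.245,-0.08,0.5,1.5,2.2],[0.043,-0.28,-0.092,0.6,1.7,2.6],[0.048,-0.315,-0.104,0.65,1.9,2.9],[0.056,-0.35,-0.115,0.7,2.1,3.2],[0.056,-0.364,-0.12,0.7,2.18,3.3],[0.056,-0.364,-0.12,0.7,2.18,3.3]]'
python3 - <<'E'
from plan import *
s=arm.state(); print(s['qpos'].round(3))
go([340,-340,340],-35,0)
E
```

```text
time: 15.37
tcp_pos: [399.9, -82.4, 333.7]
ee_rot: [0.0, 0.089, 0.996, 0.001]
wrist_force: [0.3, 0.9, 0.4]
finger_gap: 0.997
grasp_force: 0.0
[ 1.232 -0.241 -0.942  1.805 -0.197  1.482  1.714]
[13.1, -264.1, -9.8] [0.002, -0.001, 0.432]
```

To row units: -3 mm is -0.003, 3 mm is 0.003, 0.432 rad is 4.32.

```bash
python3 inch.py '[[0.001,-0.035,-0.002,0,0,0.6],[0.003,-0.07,-0.003,0,0,1.2],[0.005,-0.105,-0.004,0,0,1.8],[0.007,-0.14,-0.005,0,0,2.4],[0.009,-0.175,-0.006,0,0,3],[0.011,-0.21,-0.008,0,0,3.6],[0.013,-0.245,-0.009,0,0,4.2],[0.013,-0.264,-0.01,0,0,4.32],[0.013,-0.264,-0.01,0,0,4.32]]'
python3 - <<'E'
from plan import *
s=arm.state(); print(s['qpos'].round(3))
go([590,-330,340],-29,0)
E
```

```text
time: 16.12
tcp_pos: [340.3, -339.8, 342.4]
ee_rot: [-0.0, 0.3, 0.954, 0.001]
wrist_force: [-0.5, 0.5, -0.7]
finger_gap: 1.001
grasp_force: 0.0
[ 1.44   0.018 -0.748  1.646  0.011  1.484  1.652]
[-199.1, 151.1, -0.5] [0.002, -0.001, -0.104]
```

```bash
python3 inch.py '[[-0.03,0.022,0,0,0,-0.2],[-0.062,0.047,0,0,0,-0.4],[-0.095,0.072,0,0,0,-0.6],[-0.128,0.097,0,0,0,-0.8],[-0.16,0.122,0,0,0,-1],[-0.199,0.151,0,0,0,-1.04],[-0.199,0.151,0,0,0,-1.04],[-0.199,0.151,0,0,0,-1.04]]'
python3 - <<'E'
from plan import *
s=arm.state(); print(s['qpos'].round(3))
t=go([570,0,340],0,0)
t=go([465,416,200],9,10)
E
```

```text
time: 16.78
tcp_pos: [594.4, -321.4, 341.3]
ee_rot: [-0.001, 0.245, 0.97, 0.002]
wrist_force: [0.2, 0.6, 0.0]
finger_gap: 1.0
grasp_force: 0.0
[ 0.933  0.542 -0.824  1.119  0.384  1.631  1.287]
[173.9, 271.4, -0.1] [0.005, -0.002, -0.494]
[463.7, 587.0, 141.9] [-0.052, -0.17, -0.65]
```

To row units: 271 mm is 0.271, 238 mm is 0.238, -0.494 rad is -4.94.

```bash
python3 inch.py '[[0.015,0.034,0,0,0,-0.5],[0.036,0.068,0,0,0,-1],[0.057,0.102,0,0,0,-1.6],[0.08,0.136,0,0,0,-2.2],[0.103,0.17,0,0,0,-2.8],[0.127,0.204,0,0,0,-3.5],[0.15,0.238,0,0,0,-4.2],[0.174,0.271,0,0,0,-4.94],[0.174,0.271,0,0,0,-4.94],[0.174,0.271,0,0,0,-4.94]]'
python3 - <<'E'
from plan import *
s=arm.state(); print(s['qpos'].round(3))
t=go([480,416,230],9,0)
E
```

```text
time: 17.62
tcp_pos: [567.5, -0.9, 344.3]
ee_rot: [0.001, 0.001, 1.0, -0.001]
wrist_force: [0.2, -0.7, -1.1]
finger_gap: 1.001
grasp_force: 0.0
[ 0.76   0.331 -1.063  1.427  0.29   1.548  1.284]
[88.3, 416.9, 110.6] [-0.001, 0.001, -0.159]
```

To row units: 2 mm is 0.002, 1 mm is 0.001, -0.159 rad is -1.59.

```bash
python3 inch.py '[[0,0.036,0,0,0,-0.1],[0.001,0.075,0,0,0,-0.2],[0.002,0.114,0,0,0,-0.4],[0.004,0.154,0,0,0,-0.6],[0.008,0.194,0,0,0,-0.8],[0.015,0.234,0,0,0,-1],[0.025,0.272,0.01,0,0,-1.2],[0.038,0.308,0.025,0,0,-1.4],[0.052,0.344,0.045,0,0,-1.59],[0.067,0.378,0.075,0,0,-1.59],[0.088,0.417,0.11,0,0,-1.59],[0.088,0.417,0.11,0,0,-1.59]]'
python3 - <<'E'
from plan import *
s=arm.state(); print(s['qpos'].round(3))
t=go([472,416,140],9,10)
E
```

```text
time: 18.62
tcp_pos: [481.1, 414.8, 230.7]
ee_rot: [-0.001, -0.077, 0.997, -0.001]
wrist_force: [0.2, -0.1, -0.1]
finger_gap: 0.999
grasp_force: 0.0
[-0.053  0.584 -1.06   1.42   0.507  1.431  0.614]
[9.2, 2.7, 87.7] [-0.001, -0.177, -0.003]
```

```bash
python3 - <<'E'
from plan import *
grab('wrist','w10')
W=[(432.2,385.7,80),(425.1,433.2,80),(510.2,446.8,80),(516.1,399,80)]
Q={}
for f in ('w1','w9','w10'):
    c=load(f);h=cv2.cvtColor(c['pixels'],cv2.COLOR_RGB2HSV)
    pr=np.array([proj(c,p) for p in W]); cen=pr.mean(0)
    # top face brighter than the counter-facing side: value threshold on saturation or dissimilarity
    m=((h[...,1]>22)&(h[...,2]>95)).astype(np.uint8)*255
    m=cv2.morphologyEx(m,cv2.MORPH_CLOSE,np.ones((9,9)))
    n,l,st,ce=cv2.connectedComponentsWithStats(m); i=l[int(cen[1]),int(cen[0])]
    cn=cv2.findContours((l==i).astype(np.uint8),0,1)[0][0]; hull=cv2.convexHull(cn)
    e=2
    while len(cv2.approxPolyDP(hull,e,True))>4: e+=.5
    k=cv2.approxPolyDP(hull,e,True)[:,0].astype(float)
    k=np.array([k[np.argmin(np.linalg.norm(k-p,axis=1))] for p in pr]); Q[f]=(c,k)
    print(f,i,st[i],pr.round().tolist(),k.tolist())
for pair in (('w1','w9'),('w1','w10'),('w1','w9','w10')):
    P=np.array([tri(*[(Q[f][0],*Q[f][1][j]) for f in pair]) for j in range(4)]); print(pair,P.round(1).tolist(),P.mean(0).round(1))
E
```

```text
w1 344 [ 261  177   92  104 5086] [[262.0, 197.0], [317.0, 175.0], [353.0, 265.0], [300.0, 282.0]] [[261.0, 198.0], [319.0, 177.0], [352.0, 263.0], [305.0, 280.0]]
w9 19 [ 326  219   67   79 4430] [[335.0, 220.0], [393.0, 220.0], [379.0, 298.0], [328.0, 297.0]] [[332.0, 219.0], [392.0, 221.0], [379.0, 296.0], [326.0, 292.0]]
w10 145 [ 246  130   72  111 5701] [[248.0, 128.0], [316.0, 128.0], [313.0, 241.0], [251.0, 239.0]] [[247.0, 130.0], [317.0, 131.0], [313.0, 239.0], [251.0, 235.0]]
('w1', 'w9') [[434.2, 384.5, 76.0], [427.7, 434.2, 77.5], [508.2, 446.6, 80.0], [525.6, 402.4, 61.9]] [473.9 416.9  73.8]
('w1', 'w10') [[433.9, 384.8, 77.4], [426.7, 434.0, 81.1], [510.0, 446.9, 76.6], [512.6, 401.1, 82.3]] [470.8 416.7  79.4]
('w1', 'w9', 'w10') [[434.3, 384.6, 75.9], [427.3, 434.1, 78.2], [508.6, 446.6, 79.6], [519.1, 400.3, 69.5]] [472.3 416.4  75.8]
```

To row units: 22 mm is 0.022, 1 mm is 0.001, -0.177 rad is -1.77.

```bash
python3 inch.py '[[0.002,0.001,0.022,0,-0.4,0],[0.004,0.002,0.045,0,-0.9,0],[0.006,0.0025,0.068,0,-1.4,0],[0.0087,0.0029,0.087,0,-1.77,0],[0.0087,0.0029,0.087,0,-1.77,0],[0.0087,0.0029,0.087,0,-1.77,0]]'
python3 - <<'E'
from plan import *
t=go([471.5,416.5,52],9,10)
E
```

```text
time: 19.17
tcp_pos: [475.1, 413.5, 146.6]
ee_rot: [0.088, -0.075, 0.993, 0.006]
wrist_force: [0.0, -0.1, 0.3]
finger_gap: 1.002
grasp_force: 0.0
[19.7, 3.6, 89.5] [-0.003, 0.002, -0.006]
```

```bash
python3 inch.py '[[0.01,0.0036,0.015,0,0,0],[0.0197,0.0036,0.04,0,0,0],[0.0197,0.0036,0.065,0,0,0],[0.0197,0.0036,0.082,0,0,0],[0.0197,0.0036,0.089,0,0,0],[0.0197,0.0036,0.089,0,0,0]]'
python3 inch.py '[[0,0,0,0,0,0],[0,0,0,0,0,0],[0,0,0,0,0,0],[0,0,0,0,0,0],[0,0,0,0,0,0],[0,0,0,0,0,0],[0,0,0,0,0,0],[0,0,0,0,0,0]]' 0.4 25
python3 - <<'E'
from plan import *
s=arm.state(); print(s['qpos'].round(3),s['tcp_pos'].round(1),s['ee_rot'].round(4))
t=go([471.5,416.5,180],9,10)
E
```

```text
time: 19.67
tcp_pos: [471.3, 417.6, 54.6]
ee_rot: [0.088, -0.075, 0.993, 0.006]
wrist_force: [0.7, -0.4, 0.8]
finger_gap: 1.002
grasp_force: 0.0
time: 20.33
tcp_pos: [470.9, 418.9, 56.9]
ee_rot: [0.089, -0.076, 0.993, 0.007]
wrist_force: [-1.2, -2.1, 7.0]
finger_gap: 0.639
grasp_force: 28.4
[-0.128  0.635 -0.937  1.739  0.767  0.997  0.363] [470.9 418.9  56.9] [ 0.0893 -0.0758  0.9931  0.0073]
[-22.2, -2.3, -124.1] [0.0, 0.005, -0.005]
```

```bash
cat >> plan.py <<'E'
qb=[.0893,-.0758,.9931,.0073]; Mb=R.from_quat([qb[1],qb[2],qb[3],qb[0]]).as_matrix(); yb=np.radians(9.0)
Lb=np.array([[np.cos(yb),-np.sin(yb),0],[np.sin(yb),np.cos(yb),0],[0,0,1]]) # box frame, x = long axis
TB=Mb.T@Lb; tB=Mb.T@(np.array([471.5,416.5,0])-np.array([470.9,418.9,56.9])); tB[1]=0
def btarget(X,Y,Z,droop=0):
    W=S@R.from_euler('y',-droop,degrees=True).as_matrix(); o=OS+S@np.array([X,Y,Z]); N=W@TB.T; return o-N@tB,N
E
python3 inch.py '[[-0.003,0,-0.02,0,0,0],[-0.009,0,-0.055,0,0,0],[-0.016,0,-0.095,0,0,0],[-0.024,0,-0.135,0,0,0],[-0.032,0,-0.175,0,0,0],[-0.036,0,-0.2,0,0,0],[-0.036,0,-0.2,0,0,0],[-0.036,0,-0.2,0,0,0]]' - 30
python3 - <<'E'
from plan import *
s=arm.state(); print(s['qpos'].round(3),tB.round(1))
print(delta(btarget(-60,94,215)).round(3).tolist())
E
```

```text
time: 21.0
tcp_pos: [470.5, 418.9, 260.3]
ee_rot: [0.09, -0.076, 0.993, 0.008]
wrist_force: [-0.3, 0.1, -2.0]
finger_gap: 0.645
grasp_force: 33.1
[-0.018  0.438 -1.093  1.534  0.546  1.309  0.555] [ 9.9  0.  56. ]
[40.909, -583.301, -20.136, 0.069, 0.0, 0.378]
```

To row units: -15 mm is -0.015, -9 mm is -0.009, 0.28 rad is 2.8.

```bash
python3 inch.py '[[0.002,-0.025,-0.002,0,0,0.1],[0.004,-0.062,-0.003,0,0,0.3],[0.007,-0.1,-0.005,0.1,0,0.5],[0.01,-0.14,-0.007,0.15,0,0.8],[0.013,-0.18,-0.009,0.2,0,1.1],[0.016,-0.22,-0.011,0.2,0,1.4],[0.019,-0.26,-0.013,0.3,0,1.7],[0.022,-0.3,-0.014,0.35,0,1.9],[0.025,-0.34,-0.015,0.4,0,2.2],[0.028,-0.38,-0.016,0.45,0,2.5],[0.031,-0.42,-0.017,0.5,0,2.8],[0.031,-0.44,-0.017,0.5,0,2.8]]'
python3 - <<'E'
from plan import *
s=arm.state(); print(s['qpos'].round(3))
print(delta(btarget(-60,94,205)).round(3).tolist())
E
```

```text
time: 22.0
tcp_pos: [503.0, -27.4, 268.3]
ee_rot: [0.087, 0.069, 0.994, -0.007]
wrist_force: [0.5, -0.2, -1.6]
finger_gap: 0.636
grasp_force: 33.0
[ 0.903 -0.036 -0.922  1.846  0.     1.145  1.41 ]
[-30.219, -133.798, 11.97, 0.014, -0.004, 0.091]
```

To row units: -134 mm is -0.134, -124 mm is -0.124, 0.091 rad is 0.91.

```bash
python3 inch.py '[[-0.006,-0.025,0.002,0,0,0.2],[-0.014,-0.058,0.004,0.05,0,0.4],[-0.022,-0.092,0.008,0.1,0,0.6],[-0.03,-0.124,0.012,0.14,-0.04,0.9],[-0.03,-0.134,0.012,0.14,-0.04,0.91],[-0.03,-0.134,0.012,0.14,-0.04,0.91],[-0.03,-0.134,0.012,0.14,-0.04,0.91]]'
python3 - <<'E'
from plan import *
s=arm.state(); print(s['qpos'].round(3))
for z,x,d in [(205,-60,0),(175,-54,2),(150,-53.5,2),(145,-53.5,2)]: print(delta(btarget(x,94,z,d)).round(3).tolist())
t=load('top0');c=grab('top','t2'); w=grab('wrist','w11')
# hung ledge: dark front wall top edge / box check: differences left in scene
d=cv2.absdiff(cv2.cvtColor(c['pixels'],7),cv2.cvtColor(t['pixels'],7)); print((d[235:275,340:410]>40).sum(), (d[205:260,440:480]>40).sum())
E
```

```text
time: 22.58
tcp_pos: [517.3, -158.4, 261.8]
ee_rot: [0.089, 0.112, 0.99, -0.008]
wrist_force: [0.5, 0.8, -1.1]
finger_gap: 0.64
grasp_force: 33.0
[ 1.003  0.075 -0.813  1.78   0.062  1.131  1.521]
[-0.008, -6.034, -0.1, 0.004, -0.001, 0.007]
[1.386, -6.158, 30.178, 0.004, -0.036, 0.007]
[5.342, -6.255, 54.868, 0.004, -0.036, 0.007]
[6.231, -6.274, 59.788, 0.004, -0.036, 0.007]
853 680
```

To row units: 15 mm is 0.015, -6 mm is -0.006, -0.036 rad is -0.36.

```bash
python3 inch.py '[[0,-0.006,0,0,0,0.07],[0.0005,-0.0061,0.015,0.04,-0.18,0.07],[0.0014,-0.0061,0.03,0.04,-0.36,0.07],[0.003,-0.0062,0.042,0.04,-0.36,0.07],[0.0053,-0.0062,0.0549,0.04,-0.36,0.07],[0.0053,-0.0062,0.0549,0.04,-0.36,0.07],[0.0053,-0.0062,0.0549,0.04,-0.36,0.07],[0.0053,-0.0062,0.0549,0.04,-0.36,0.07]]'
python3 - <<'E'
from plan import *
s=arm.state(); print(s['qpos'].round(3),s['wrist_force'].round(1))
for z,x,d in [(150,-53.5,2),(145,-53.5,2),(142,-53,2),(138,-53,2)]: print(delta(btarget(x,93.7,z,d)).round(3).tolist())
E
```

```text
time: 23.35
tcp_pos: [521.6, -165.4, 208.8]
ee_rot: [0.108, 0.115, 0.987, -0.012]
wrist_force: [0.3, 0.4, -1.0]
finger_gap: 0.64
grasp_force: 33.0
[ 0.997  0.111 -0.808  1.871  0.104  0.978  1.492] [ 0.3  0.4 -1. ]
[1.636, -0.507, 1.651, -0.001, 0.003, 0.001]
[2.716, -0.508, 6.533, -0.001, 0.003, 0.001]
[2.875, -0.506, 9.57, -0.001, 0.003, 0.001]
[3.738, -0.507, 13.476, -0.001, 0.003, 0.001]
```

```bash
python3 inch.py '[[0.0016,-0.0005,0.0016,0,0,0],[0.0022,-0.0005,0.004,0,0,0],[0.0027,-0.0005,0.0065,0,0,0],[0.0028,-0.0005,0.008,0,0,0],[0.0028,-0.0005,0.008,0,0,0]]'
python3 inch.py '[[0.0002,0,0.0008,0,0,0],[0.0003,0,0.0015,0,0,0],[0.0003,0,0.0015,0,0,0]]'
python3 inch.py '[[0.0002,0,0.0008,0,0,0],[0.0003,0,0.0015,0,0,0],[0.0003,0,0.0015,0,0,0]]'
python3 - <<'E'
from plan import *
for z,x,d in [(142,-53,2),(138,-53,2)]: print(delta(btarget(x,93.7,z,d)).round(3).tolist())
E
```

```text
time: 23.77
tcp_pos: [519.9, -165.8, 199.3]
ee_rot: [0.107, 0.115, 0.987, -0.012]
wrist_force: [-0.1, 0.2, -0.7]
finger_gap: 0.645
grasp_force: 33.0
time: 24.02
tcp_pos: [520.1, -165.8, 198.0]
ee_rot: [0.108, 0.115, 0.987, -0.012]
wrist_force: [-0.0, 0.6, -1.3]
finger_gap: 0.641
grasp_force: 33.0
time: 24.27
tcp_pos: [520.1, -165.9, 196.4]
ee_rot: [0.107, 0.115, 0.987, -0.012]
wrist_force: [-0.3, -0.4, -0.7]
finger_gap: 0.642
grasp_force: 33.0
[-1.128, 0.281, -2.237, -0.001, 0.002, 0.0]
[-0.267, 0.279, 1.669, -0.001, 0.002, 0.0]
```

```bash
for i in 1; do python3 inch.py '[[-0.0003,0,0.001,0,0,0],[-0.0003,0,0.001,0,0,0],[-0.0003,0,0.001,0,0,0]]'; python3 inch.py '[[0,0,0.0005,0,0,0],[0.0002,0,0.001,0,0,0],[0.0002,0,0.001,0,0,0]]'; python3 inch.py '[[0,0,0.0005,0,0,0],[0.0002,0,0.001,0,0,0],[0.0002,0,0.001,0,0,0]]'; done
```

```text
time: 24.52
tcp_pos: [520.7, -166.0, 195.7]
ee_rot: [0.108, 0.115, 0.987, -0.012]
wrist_force: [-0.4, 0.4, -1.0]
finger_gap: 0.642
grasp_force: 33.0
time: 24.77
tcp_pos: [520.9, -166.0, 195.6]
ee_rot: [0.108, 0.115, 0.987, -0.013]
wrist_force: [-6.8, 1.6, 9.8]
finger_gap: 0.642
grasp_force: 34.2
time: 25.02
tcp_pos: [520.9, -166.0, 195.5]
ee_rot: [0.108, 0.115, 0.987, -0.013]
wrist_force: [-15.0, 3.8, 23.0]
finger_gap: 0.642
grasp_force: 35.8
```

To row units: -1 mm is -0.001, -1.6 mm is -0.0016.

```bash
python3 inch.py '[[-0.0002,0,-0.001,0,0,0],[-0.0002,0,-0.0016,0,0,0],[-0.0002,0,-0.0016,0,0,0]]'; python3 inch.py '[[0,0,0,0,0,0],[0,0,0,0,0,0],[0,0,0,0,0,0],[0,0,0,0,0,0],[0,0,0,0,0,0],[0,0,0,0,0,0],[0,0,0,0,0,0]]' 1.0
python3 inch.py '[[0,0,-0.006,0,0,0],[0,0,-0.02,0,0,0],[0,0,-0.045,0,0,0],[0,0,-0.08,0,0,0],[0,0,-0.115,0,0,0],[0,0,-0.15,0,0,0],[0,0,-0.15,0,0,0],[0,0,-0.15,0,0,0]]'
python3 - <<'E'
from plan import *
c=grab('wrist','w12');
t=load('top0');c2=grab('top','t3');s3=grab('scene','s3')
h=cv2.cvtColor(c['pixels'],cv2.COLOR_RGB2HSV)
pr=np.array([proj(c,OS+S@np.array([-54+a,93.7+b,219+a*.035])) for a,b in[(-43,27.5),(-43,-27.5),(43,-27.5),(43,27.5)]]); print(pr.round().tolist())
m=((h[...,1]>22)&(h[...,2]>95)).astype(np.uint8)*255
purple=cv2.inRange(h,(120,40,40),(165,255,255)); teal=cv2.inRange(h,(75,60,60),(100,255,255))
for mm in (m,purple|teal):
    n,l,st,ce=cv2.connectedComponentsWithStats(mm)
    for i in range(1,n):
        if st[i][4]>300: print(st[i],ce[i].round())
    print('-')
E
```

```text
time: 25.27
tcp_pos: [520.7, -166.0, 195.6]
ee_rot: [0.108, 0.115, 0.987, -0.012]
wrist_force: [-3.3, 0.8, 5.7]
finger_gap: 0.638
grasp_force: 33.7
time: 25.85
tcp_pos: [520.5, -165.9, 195.2]
ee_rot: [0.108, 0.115, 0.987, -0.012]
wrist_force: [0.4, -0.3, 0.1]
finger_gap: 0.997
grasp_force: 0.0
time: 26.52
tcp_pos: [489.7, -158.6, 344.2]
ee_rot: [0.109, 0.115, 0.987, -0.014]
wrist_force: [0.2, -0.0, -0.3]
finger_gap: 0.999
grasp_force: 0.0
[[321.0, 157.0], [236.0, 157.0], [243.0, 264.0], [315.0, 264.0]]
[ 172    0  163  104 6326] [261.  44.]
[  105   113   279   151 17539] [243. 178.]
[   0  154   77  118 6522] [ 32. 219.]
[125 187 121   7 581] [189. 190.]
[443 316  49  32 635] [468. 329.]
-
[175   6  66  25 570] [200.  19.]
[278  58  57  22 417] [313.  69.]
[ 244  175   75   22 1015] [279. 186.]
[ 247  239   69   23 1125] [282. 250.]
-
```

```bash
python3 inch.py '[[0,0,-0.015,0,0,0],[0,0,-0.03,0,0,0],[0,0,-0.03,0,0,0],[0,0,-0.03,0,0,0],[0,0,-0.03,0,0,0],[0,0,-0.03,0,0,0],[0,0,-0.03,0,0,0],[0,0,-0.03,0,0,0]]'
python3 - <<'E'
from plan import *
s4=grab('scene','s4'); s3=load('scene0'); S3=load('s3')
def foot(c,lo,hi,box):
    h=cv2.cvtColor(c['pixels'],cv2.COLOR_RGB2HSV); x0,y0,x1,y1=box; m=cv2.inRange(h,lo,hi)[y0:y1,x0:x1]; q=np.argwhere(m); return len(q),(q.mean(0)[::-1]+[x0,y0]).round(1)
for c in (s3,S3,s4):
    print('yellow',foot(c,(20,100,80),(35,255,255),(370,225,440,310)),'red',foot(c,(170,100,60),(180,255,255),(280,255,360,315)),'teal',foot(c,(75,60,60),(100,255,255),(320,150,400,290)),'purple',foot(c,(125,50,40),(165,255,255),(320,150,400,265)))
print('pred box top',proj(s4,OS+S@np.array([-54,93.7,219])), 'mid',proj(s4,OS+S@np.array([-54,93.7,180])))
E
```

```text
time: 27.33
tcp_pos: [482.7, -157.1, 370.4]
ee_rot: [0.107, 0.115, 0.988, -0.012]
wrist_force: [0.5, -0.2, -0.5]
finger_gap: 1.0
grasp_force: 0.0
yellow (1083, array([399.2, 266.7])) red (683, array([325.8, 287.8])) teal (0, array([nan, nan])) purple (0, array([nan, nan]))
yellow (1085, array([399.1, 266.6])) red (694, array([325.4, 287.5])) teal (34, array([337.9, 217.3])) purple (52, array([353.8, 208.6]))
yellow (1087, array([399.3, 266.6])) red (683, array([325.6, 287.8])) teal (33, array([337.4, 217.2])) purple (54, array([353.7, 208.6]))
pred box top (np.float64(342.9098578469044), np.float64(212.94364425660993)) mid (np.float64(341.074510987483), np.float64(224.2888153254756))<stdin>:4: RuntimeWarning: Mean of empty slice.
  ret = um.true_divide(
```

The box stands still where I expected it, and the other box and the bars have not moved. Handing in.

```bash
python3 -c "
from cell import arm
print(arm.close_job())"
```

```text
the job is handed in; nothing more can be done
None
```

The ledge hangs in the upper groove above the free ticket, and the box of chocolates stands upright on it. I handed the job in at about 27 s; no verdict came back, and the last camera check showed the hung box and the bars unmoved (the card holder was not re-checked).

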